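# Plug in the module and hold its carriage against the sprung stop

### The arm

A 7-joint arm with a two-finger parallel gripper is mounted at the origin on the work surface. World frame = base frame: x ahead of the robot, y to its left, z up, the work surface at z = 0. Lengths are in mm, angles in degrees, forces in N, time in s.
With the tool pointing down it reaches from about 400 to 850 mm from the base axis. Payload 4.5 kg.
Tool frame: the origin (TCP) lies at the very end of the fingers, on their centre line; the grasp point (between the pads) lies 19 mm behind it; z points along the fingers, y is the line along which they close (so a half turn about z gives the same grasp; the last joint's range is limited). The gripper opens to 88 mm and grips with 3 to 60 N. Pads are 18 mm wide; open, the fingers measure 123 mm over their backs; the gripper's body (75 mm by 187 mm) begins 45 mm behind the grasp point.
Start: joints at [74.53, 39.483, -11.15, 89.685, 9.013, 51.709, -12.324], TCP at [186.998, -596.396, 210.043] pointing down, gripper open.
Joint ranges: [-172.22, 172.22], [-26.19, 119.32], [-84.43, 86.54], [7.71, 146.69], [-57.33, 237.33], [2.42, 119.75], [-152.13, 152.13]. Speed limits (degrees/s): [147.25, 147.25, 180, 180, 180, 180, 180].

### API

Orientations are given as [roll, pitch, yaw] about the fixed x, y, z axes, in that order (R = Rz(yaw) Ry(pitch) Rx(roll)).
In Python, from workcell import robot gives the robot as it stands.
- The arm moves only by the tool arm_command, never from a script. Its argument "deltas" is a list of rows, each an object with "rotation": the turn, a rotation vector about the tool's x, y, z in degrees, a list of three; "xyz": the shift along the tool's x, y, z in cm, a list of three; "grip": the finger opening in cm, from 0 to 8.81. In form: [{"rotation": [wx, wy, wz], "xyz": [x, y, z], "grip": grip}, ...]. A call has 1 to 10 rows; each row is the pose to reach, as a shift and turn from the pose commanded when the call began, along the tool's axes at that moment; what a row does not reach only later rows make up. A row lasts 1/8 s, in which the tool goes at most 62.5 mm and 10.7 degrees, less where a joint would pass 70% of its speed; a pose out of reach is approached as far as the arm can. A call with a gripper value outside its range is refused whole. The fingers move at their own pace and stop on an object; the grip force is fixed at half the most. Time passes only in rows, so rows that repeat a pose let the fingers close. It gives the time, the measured TCP pose, the force, the opening and the grip force at its end, in the units of the state.
- robot.get_obs(): the state, without advancing time (a new reading comes with each control period).
- robot.get_image(name): name is "side" or "top" or "wrist"; returns (picture, depth): 400x640x3 uint8, red, green, blue; 400x640 float32, mm along the optical axis (not along the pixel's ray), 0 where there is no reading.
- robot.camera_params(name): a dict with "intrinsics" (3x3 intrinsics, pixels), "pose" (4x4, takes a point from camera to world coordinates). Camera axes: x right, y down, z forward; pixel columns grow to the right and rows downward; lengths in mm; the calibration is good to about 2 mm. A picture is of the moment at which its call begins: read the wrist's pose just before it. camera_params takes no time and is no camera call; for the wrist camera it gives the pose at the moment of the call.
- robot.hand_in(): hands the job in; it is judged then, once.
The state is a dict: "clock": time; "joints": joint angles; "dq": joint speeds; "tau": joint torques, N m; "tcp_pos": TCP position; "tool_rot": TCP orientation; "force": force on the tool from outside, world axes, zero at the start; "moment": the same for the moment, N m; "grip_width": finger opening in mm; "grip_force": force on a finger pad.
Only numpy, scipy, OpenCV 4.12 (cv2) and the standard library are available. Lean on these libraries where they do the work, as an engineer would, in place of code of your own. Each camera call takes 0.05 s, during which the arm holds its last target. There are 200 camera calls.

### The job

Take the preamplifier module with the blue cap out of the storage rack and plug it fully home into the socket of the red carriage on the rail. Then, keeping your grip on the module, slide the carriage along until the module presses against the sprung stop's rubber pad with a steady push of about 10 N (the plunger's green band about half sunk into the grey post; never ram it), and finish while still holding it pressed like that, so that a colleague can tighten the carriage's clamp screw. Leave the orange-capped module and the other things lying about where they are.

Things in the scene. Friction and masses are not known exactly. Their poses are not given: they have to be found in the camera images.
- module: Loose module, about 0.2 kg: white box with blue cap, 60 (own x) by 40 (y) by 55 mm high, on a chamfered steel plug 26 (x) by 18 (y) by 20 mm. Origin: centre of the plug's lower end; box underside (shoulder) at z 20 mm, top at z 75 mm, z up. Same after half a turn; fits either way round. Starts upright in a rack slot, shoulder on the rack's top. Best gripped from above across the 40 mm.
- spare: The loose spare module, same size and origin but with an orange cap, in the rack's other slot, with its own x in line with the first one's, centres 110 mm apart. Must stay there.
- rack: Fixed grey plastic storage rack, 210 (own x) by 70 by 30 mm high, two slots 24 mm deep at x -55 and +55 mm, about 2.5 mm wider than the plugs in all; the modules stand in them with their x along the rack's x. Origin: centre of its underside, on the table.
- rail: Fixed slide rail, aluminium base 360 (own x) by 75 mm. Origin: centre of its underside, on the table. The carriage slides along its x. The sprung stop is at its +x end: a grey post 50 mm wide, 100 mm high, face at x +150 mm, out of which the plunger sticks towards -x, its axis 78 mm above the table. All of it turns with the rail.
- socket (a point): Centre of the socket's mouth in the top of the red carriage, 52 mm above the table; z up, x along the rail's x, towards the stop. Socket 28 (x) by 20 mm (y), 24 mm deep, 3 mm chamfer: 1 mm play each side of the plug. Home: module's shoulder on the carriage's top. Carriage 80 (x) by 75 mm, slides with about 1 N of friction; brass clamp screw on its -y side.
- carriage (a joint): Position of the carriage along the rail, m, growing towards the stop, range 0 to 0.23. The socket's centre is at rail x = -0.12 + value. With the module plugged in, its end face meets the pad at about 0.202.
- plunger: The stop's sprung plunger: black rubber pad 28 mm across, 8 mm thick, on a steel shaft. Origin: centre of the pad's face, at rail x +112 mm when out; axes as the rail's. It slides in along +x by up to 22 mm; the spring pushes back with 2 N + 0.8 N per mm, so 10 N is 10 mm in. The green band on its shaft starts to sink into the post at 5 mm (6 N) and is gone at 16 mm (15 N).
- objective: Loose microscope objective standing on the table, steel, 30 mm across, 42 mm high; origin: centre of its underside. Leave alone.
- driver: Loose screwdriver, 160 mm, lying on the table. Leave alone.
- jar: Loose amber jar, 48 mm across, 60 mm high; origin: centre of its underside. Leave alone.
- flask: Loose white plastic bottle, 50 mm across, 100 mm high; origin: centre of its underside. Leave alone.
- dish: Loose small glass dish, 60 mm across, 14 mm high. Leave alone.
Things that resemble listed ones, but are neither listed nor needed, are in the scene too. What is shaped like the module but brown or pink is not meant.

How it is judged:
By the outcome, as a careful person would: the job done as asked, in the order asked, and still so for the second after the job is handed in, while the arm keeps its last pose, push and grip.
It also fails if it takes over 58 s, if anything falls off the work surface, if the arm or the gripper's body presses on something with over 40 N, if the wrist force passes 120 N, or if a joint passes its speed limit or range.

## Working session

There is one attempt and no reset: what is moved stays moved. The work goes in short steps, Python scripts to look and compute and a tool call to move; the robot and the scene stay as the last step left them, time stands still between calls to the robot, and variables do not carry over. Pictures are saved under pics/ and viewed, at most 10 in all, crops included, and the job is handed in when it is done.

Besides the shell and the picture viewer there is one more tool, called after "Call:" as name([rows], argument=value, ...), one row to a line, values as JSON. arm_command: Moves the arm, as the interface text tells. Its arguments: {"type":"object","properties":{"deltas":{"type":"array"}},"required":["deltas"]}

```bash
ls; mkdir -p pics
cat > h.py <<'E'
import numpy as np, cv2
from workcell import robot
def grab(n):
    p=robot.camera_params(n); im,d=robot.get_image(n)
    np.savez(f'pics/{n}.npz',im=im,d=d,K=p['intrinsics'],T=p['pose']); return im,d,np.array(p['intrinsics']),np.array(p['pose'])
def load(n):
    z=np.load(f'pics/{n}.npz'); return z['im'],z['d'],z['K'],z['T']
def cloud(d,K,T):
    v,u=np.mgrid[:d.shape[0],:d.shape[1]]
    P=np.stack([(u-K[0,2])/K[0,0]*d,(v-K[1,2])/K[1,1]*d,d],-1)
    return P@T[:3,:3].T+T[:3,3]
def ray(u,v,z,K,T):
    r=T[:3,:3]@np.linalg.inv(K)@np.array([u,v,1.]); o=T[:3,3]
    return o+r*(z-o[2])/r[2]
E
python3 - <<'E'
from h import *
for n in('top','side'):
    im,d,K,T=grab(n); cv2.imwrite(f'pics/{n}1.png',im[...,::-1]); print(n,K.round(1).tolist(),T.round(3).tolist())
o=robot.get_obs(); print({k:np.round(o[k],2).tolist() for k in o})
E
```

```text
pics
top [[414.2, 0.0, 318.8], [0.0, 414.2, 199.5], [0.0, 0.0, 1.0]] [[-0.005, -0.996, 0.085, 449.21], [-1.0, 0.007, 0.02, -42.396], [-0.02, -0.085, -0.996, 1226.144], [0.0, 0.0, 0.0, 1.0]]
side [[471.4, 0.0, 317.5], [0.0, 471.4, 196.3], [0.0, 0.0, 1.0]] [[-0.931, -0.248, 0.266, 227.056], [-0.363, 0.591, -0.72, 802.789], [0.021, -0.767, -0.641, 802.595], [0.0, 0.0, 0.0, 1.0]]
{'clock': 0.1, 'joints': [74.53, 39.53, -11.14, 89.74, 9.01, 51.71, -12.32], 'dq': [-0.07, -0.1, 0.0, -0.12, -0.04, -0.01, -0.01], 'tau': [-0.0, -52.85, -1.27, -15.38, -0.05, 0.0, 0.0], 'tcp_pos': [186.72, -595.83, 209.31], 'tool_rot': [-179.91, 0.01, 17.41], 'force': [-0.7, 0.2, -0.12], 'moment': [0.03, -0.05, 0.02], 'grip_force': 0.0, 'grip_width': 88.26}
```

View pics/top1.png

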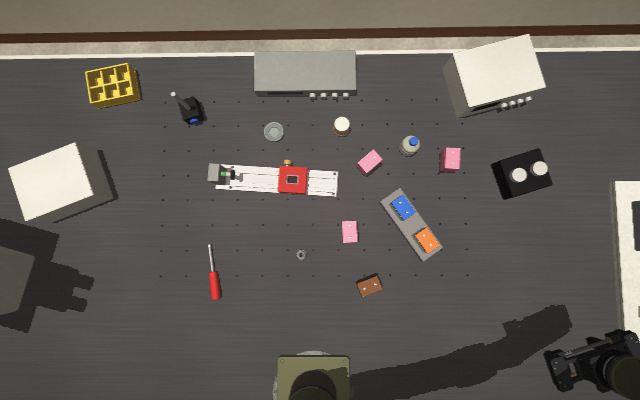

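View pics/side1.png

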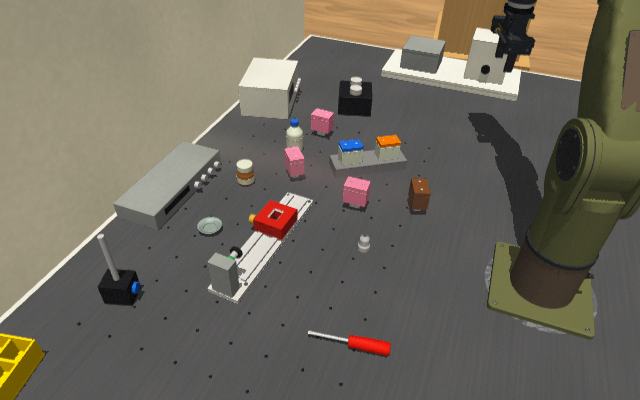

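Both views: the blue-capped module is at top (403,207) and side (351,146). Things it could be mistaken for, in top pixels: the orange spare (428,240), pink boxes (370,162), (452,159) and (350,231), the brown box (370,286) and the bottle's blue lid (411,142). By description, the choice is the rack module at (403,207). The red carriage is at (293,180) and the stop at (218,174), so rail +x is about world +y.

```bash
cat > m.py <<'E'
from h import *
def tri(a,b):
    A=[];B=[]
    for (u,v),(K,T) in (a,b):
        r=T[:3,:3]@np.linalg.inv(K)@np.array([u,v,1.]); r/=np.linalg.norm(r); M=np.eye(3)-np.outer(r,r); A.append(M);B.append(M@T[:3,3])
    return np.linalg.lstsq(np.vstack(A),np.hstack(B),rcond=None)[0]
def hsvm(im,lo,hi): return cv2.inRange(cv2.cvtColor(im,cv2.COLOR_RGB2HSV),lo,hi)
cols={'blue':((105,120,60),(125,255,255)),'orange':((9,150,120),(18,255,255)),'red':((0,180,80),(4,255,255))}
if __name__=='__main__':
    for n in('top','side'):
        im,d,K,T=load(n); P=cloud(d,K,T)
        for c,(lo,hi) in cols.items():
            m=hsvm(im,lo,hi); k,lab,st,ce=cv2.connectedComponentsWithStats(m)
            for i in np.argsort(-st[1:,4])[:3]+1:
                if st[i,4]<30: continue
                q=P[lab==i]; zt=np.percentile(q[:,2],90); top=q[abs(q[:,2]-zt)<5]
                r=cv2.minAreaRect(np.float32(top[:,:2]))
                print(n,c,st[i].tolist(),ce[i].round(1),'zt',zt.round(1),'rect',np.round(r[0],1),np.round(r[1],1),round(r[2],1))
        if n=='top':
            # rack, rail, post by height bands
            for nm,box,zr in(('rack',(375,185,450,265),(20,36)),('post',(205,160,232,188),(93,108)),('carr',(275,160,312,198),(47,57))):
                x0,y0,x1,y1=box; q=P[y0:y1,x0:x1].reshape(-1,3); q=q[(q[:,2]>zr[0])&(q[:,2]<zr[1])]
                r=cv2.minAreaRect(np.float32(q[:,:2])); print(nm,len(q),np.median(q[:,2]),np.round(r[0],1),np.round(r[1],1),round(r[2],1))
    im=load('top')[0]
    a=cv2.resize(im[160:270,330:450],None,fx=4,fy=4,interpolation=cv2.INTER_CUBIC)
    b=cv2.resize(im[145:205,200:345],(480,200),interpolation=cv2.INTER_CUBIC)
    cv2.imwrite('pics/crop.png',np.vstack([a,b])[...,::-1][:600])
E
python3 m.py
```

```text
top blue [392, 195, 23, 25, 298] [402.9 207.2] zt 86.7 rect [ 524.2 -251.5] [58.2 39.4] 34.3
top blue [410, 137, 8, 9, 57] [413.4 140.7] zt 101.0 rect [ 706.7 -281.8] [19.9 19.6] 1.3
top blue [190, 118, 9, 6, 38] [193.7 120.7] zt 40.9 rect [789.  349.8] [ 8.  16.5] 23.3
top orange [415, 228, 24, 25, 301] [426.4 239.9] zt 86.7 rect [ 434.1 -313.3] [59.3 38.9] 33.5
top red [279, 166, 28, 27, 413] [291.9 179.3] zt 54.0 rect [608.9  56.4] [74.7 73.1] 85.9
top red [209, 272, 11, 28, 207] [214.  285.5] zt 26.4 rect [306.2 285.9] [77.9 17.7] 8.2
rack 1025 28.862979944398603 [ 479.4 -282.6] [209.8  71.5] 34.7
post 205 98.64409411405359 [623.1 255. ] [65.6 50.1] 87.1
carr 628 51.04522755029461 [614.3  57.4] [80.3 85.9] 85.5
side blue [339, 139, 24, 13, 233] [350.5 144.9] zt 84.8 rect [ 524.5 -251. ] [59.7 45.8] 36.0
side blue [131, 281, 9, 13, 95] [135.2 287.1] zt 41.1 rect [786.5 353.8] [ 9.8 19.7] 17.9
side blue [291, 118, 8, 9, 58] [294.1 122. ] zt 99.5 rect [ 705.7 -279.4] [22.2 21.1] 44.5
side orange [377, 135, 24, 13, 224] [388.5 140.7] zt 84.6 rect [ 432.9 -312. ] [59.2 44.7] 39.2
side orange [412, 179, 18, 15, 201] [420.5 185.7] zt 75.1 rect [ 307.5 -155.2] [38.1 60.8] 20.0
side orange [237, 172, 15, 6, 38] [243.3 175.4] zt 34.3 rect [763.4 -70.3] [38.  14.2] 16.0
side red [254, 201, 43, 38, 1029] [275.  219.6] zt 51.7 rect [608.2  58.8] [83.3 77.2] 86.3
side red [348, 335, 43, 21, 561] [369.2 344.7] zt 24.8 rect [304.7 290. ] [79.1 22.8] 7.0
```

View pics/crop.png

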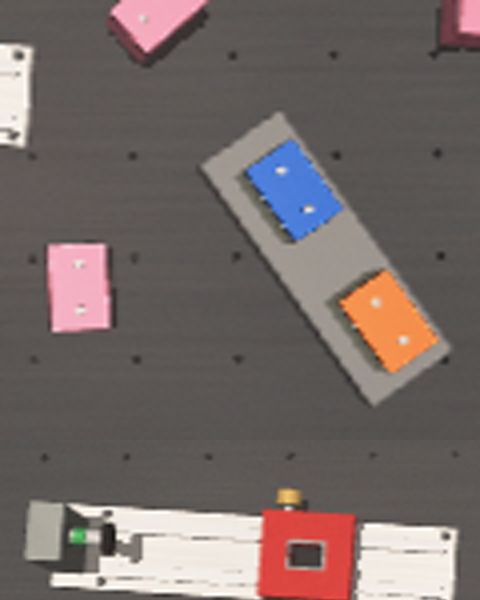

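The crop confirms it: a white box with a blue cap (top about z 86, 58x39 mm, yaw 34°) in the upper-left rack slot, with the orange one below it. The red carriage's socket and the stop with its green band are clear as well. Next is a helper that turns goals into tool-axis deltas.

```bash
cat > go.py <<'E'
import sys
from h import *
from scipy.spatial.transform import Rotation as R
o=robot.get_obs(); p=np.array(o['tcp_pos']); r=R.from_euler('xyz',o['tool_rot'],degrees=True)
x,y,z,yaw=map(float,sys.argv[1:5])
g=R.from_euler('xyz',[180,0,yaw],degrees=True)
print('clock',o['clock'],'tcp',p.round(1),'rot',np.round(o['tool_rot'],2),'w',o['grip_width'],'F',np.round(o['force'],1))
print('xyz cm',(r.inv().apply(np.array([x,y,z])-p)/10).round(2),'rot',(r.inv()*g).as_rotvec(degrees=True).round(2))
E
python3 go.py 524 -251 210 34.4
```

```text
clock 0.1 tcp [ 186.7 -595.8  209.3] rot [-1.7991e+02  1.0000e-02  1.7410e+01] w 88.25939579013212 F [-0.7  0.2 -0.1]
xyz cm [ 4.250e+01 -2.281e+01 -4.000e-02] rot [ -0.09  -0.   -16.99]
```

Call:
arm_command([
  {"rotation":[0,0,-1.7],"xyz":[2,-1,0],"grip":8.8},
  {"rotation":[0,0,-3.5],"xyz":[6,-3.2,0],"grip":8.8},
  {"rotation":[0,0,-5.5],"xyz":[11.5,-6.2,0],"grip":8.8},
  {"rotation":[0,0,-8],"xyz":[17,-9.1,0],"grip":8.8},
  {"rotation":[0,0,-10.5],"xyz":[22.5,-12.1,0],"grip":8.8},
  {"rotation":[0,0,-13],"xyz":[28,-15,0],"grip":8.8},
  {"rotation":[0,0,-15],"xyz":[33.5,-18,0],"grip":8.8},
  {"rotation":[0,0,-17],"xyz":[38.5,-20.7,0],"grip":8.8},
  {"rotation":[0,0,-17],"xyz":[41.5,-22.3,0],"grip":8.8},
  {"rotation":[0,0,-17],"xyz":[42.5,-22.8,0],"grip":8.8},
])

```text
clock: 1.35
tcp_pos: [526.0, -247.4, 210.0]
tool_rot: [-179.9, -0.1, 34.8]
force: [0.3, -0.6, -0.0]
grip_width: 87.9
grip_force: 0.0
```

```bash
python3 go.py 524 -251 180 34.4
python3 - <<'E'
from m import *
im,d,K,T=grab('wrist'); cv2.imwrite('pics/w1.png',im[...,::-1]); print(K.round(1).tolist(),T.round(3).tolist())
P=cloud(d,K,T)
for c in('blue','orange','red'):
    m=hsvm(im,*cols[c]); k,lab,st,ce=cv2.connectedComponentsWithStats(m)
    for i in np.argsort(-st[1:,4])[:2]+1:
        q=P[(lab==i)&(d>0)]
        if len(q)<200: continue
        zt=np.median(q[:,2]); t=q[abs(q[:,2]-zt)<4]; r=cv2.minAreaRect(np.float32(t[:,:2])); print(c,st[i],zt,np.round(r[0],1),np.round(r[1],1),r[2])
E
```

```text
clock 1.35 tcp [ 526.  -247.4  210. ] rot [-1.7993e+02 -9.0000e-02  3.4780e+01] w 87.93315520436053 F [ 0.3 -0.6 -0. ]
xyz cm [-0.37  0.18  3.  ] rot [-0.07 -0.09  0.38]
[[345.1, 0.0, 319.5], [0.0, 345.1, 200.2], [0.0, 0.0, 1.0]] [[0.571, -0.792, -0.215, 581.018], [-0.821, -0.551, -0.149, -208.856], [-0.0, 0.262, -0.965, 384.534], [0.0, 0.0, 0.0, 1.0]]
blue [ 301  156   46   66 2137] 84.7809307188661 [ 523.7 -252.7] [59.  39.9] 34.6420783996582
blue [473   7  39  37 468] 98.4833187821954 [ 705.7 -282.6] [22.9 23.9] 85.24673461914062
orange [ 303  268   41   27 1070] 84.68198504401778 [ 448.  -305.5] [24.8 39.1] 34.30583572387695
```

View pics/w1.png

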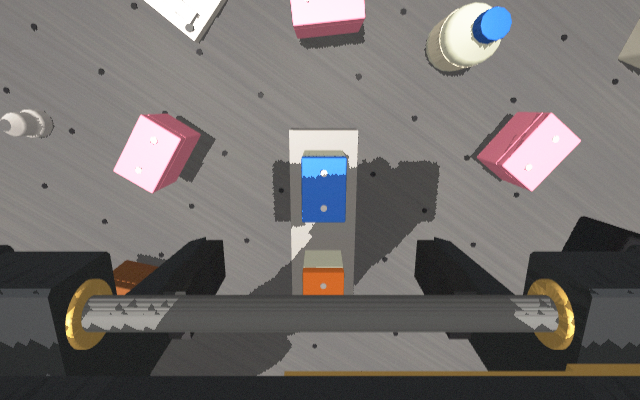

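The wrist view shows the blue-capped module at (324,188) between the two fingers' planes, with orange at (323,280) and nothing beside it in the fingers' way. Measured (523.8,-252.4), top 84.8, yaw 34.5. I'll lower to a hover and let it settle.

Call:
arm_command([
  {"rotation":[0,0,0],"xyz":[0,0,4],"grip":8.8},
  {"rotation":[0,0,0],"xyz":[0,0,8],"grip":8.8},
  {"rotation":[0,0,0],"xyz":[0,0,10],"grip":8.8},
  {"rotation":[0,0,0],"xyz":[0,0,10],"grip":8.8},
  {"rotation":[0,0,0],"xyz":[0,0,10],"grip":8.8},
])

```text
clock: 2.02
tcp_pos: [524.2, -252.8, 110.9]
tool_rot: [179.9, -0.0, 34.3]
force: [-0.2, -0.5, -0.2]
grip_width: 87.8
grip_force: 0.0
```

```bash
python3 go.py 523.8 -252.3 39 34.5
```

```text
clock 2.025 tcp [ 524.2 -252.8  110.9] rot [ 1.7992e+02 -1.0000e-02  3.4330e+01] w 87.75288876494132 F [-0.2 -0.5 -0.2]
xyz cm [-0.01 -0.08  7.19] rot [ 0.08 -0.01 -0.17]
```

Call:
arm_command([
  {"rotation":[0,0,0],"xyz":[0,0,3],"grip":8.8},
  {"rotation":[0,0,0],"xyz":[0,0,6],"grip":8.8},
  {"rotation":[0,0,0],"xyz":[0,0,7.2],"grip":8.8},
  {"rotation":[0,0,0],"xyz":[0,0,7.2],"grip":6},
  {"rotation":[0,0,0],"xyz":[0,0,7.2],"grip":3},
  {"rotation":[0,0,0],"xyz":[0,0,7.2],"grip":3},
  {"rotation":[0,0,0],"xyz":[0,0,7.2],"grip":3},
  {"rotation":[0,0,0],"xyz":[0,0,7.2],"grip":3},
])

```text
clock: 3.02
tcp_pos: [524.6, -251.9, 38.4]
tool_rot: [180.0, -0.0, 34.4]
force: [1.4, -1.3, 0.1]
grip_width: 40.2
grip_force: 0.9
```

Call:
arm_command([
  {"rotation":[0,0,0],"xyz":[0,0,0],"grip":3},
  {"rotation":[0,0,0],"xyz":[0,0,0],"grip":3},
  {"rotation":[0,0,0],"xyz":[0,0,-1],"grip":3},
  {"rotation":[0,0,0],"xyz":[0,0,-3],"grip":3},
  {"rotation":[0,0,0],"xyz":[0,0,-6],"grip":3},
  {"rotation":[0,0,0],"xyz":[0,0,-9],"grip":3},
  {"rotation":[0,0,0],"xyz":[0,0,-11],"grip":3},
  {"rotation":[0,0,0],"xyz":[0,0,-11],"grip":3},
  {"rotation":[0,0,0],"xyz":[0,0,-11],"grip":3},
])

```text
clock: 4.15
tcp_pos: [523.4, -251.4, 147.2]
tool_rot: [-179.9, 0.1, 34.4]
force: [-0.1, 0.4, -1.9]
grip_width: 39.4
grip_force: 30.0
```

```bash
cat > hand.py <<'E'
from m import *
from scipy.spatial.transform import Rotation as R
o=robot.get_obs(); p=np.array(o['tcp_pos']); r=R.from_euler('xyz',o['tool_rot'],degrees=True)
for n in('wrist','top','side'):
    im,d,K,T=grab(n); P=cloud(d,K,T); m=hsvm(im,*cols['blue']); k,lab,st,ce=cv2.connectedComponentsWithStats(m)
    for i in range(1,k):
        if st[i,4]<20: continue
        q=P[(lab==i)&(d>0)]
        q=r.inv().apply(q-p); q=q[np.abs(q).max(1)<80]   # tool frame
        if len(q)<20: continue
        print(n,'tool-frame x',np.percentile(q[:,0],[1,50,99]).round(1),'y',np.percentile(q[:,1],[1,50,99]).round(1),'z',np.percentile(q[:,2],[1,50,99]).round(1),len(q))
E
python3 hand.py; python3 go.py 608.5 57.5 149 86.4
python3 - <<'E'
from m import *
# rail direction and socket, from first top & side pictures
for n in('top','side'):
    im,d,K,T=load(n)
    z=np.load(f'pics/{n}.npz')
im=cv2.imread('pics/top1.png')[...,::-1]; _,_,K,T=load('top')
m=hsvm(im,*cols['red'])[160:205,270:320]
k,lab,st,ce=cv2.connectedComponentsWithStats(255-m)
for i in range(1,k):
    if 20<st[i,4]<300: print('hole top',ce[i]+[270,160],st[i],ray(*(ce[i]+[270,160]),52,K,T).round(1))
im=cv2.imread('pics/side1.png')[...,::-1]; _,_,K,T=load('side')
m=hsvm(im,*cols['red'])[195:245,248:302]
k,lab,st,ce=cv2.connectedComponentsWithStats(255-m)
for i in range(1,k):
    if 20<st[i,4]<300: print('hole side',ce[i]+[248,195],st[i],ray(*(ce[i]+[248,195]),52,K,T).round(1))
E
```

```text
wrist tool-frame x [-7.7 10.9 28.5] y [-19.9  -0.2  18.9] z [-47.9 -46.5 -37.7] 8185
wrist tool-frame x [-31.1 -28.4 -25.9] y [-19.7  -0.6  18.9] z [-47.8 -46.6 -45.2] 759
side tool-frame x [ 5.7 20.5 30. ] y [-22.8  -6.5  21.2] z [-47.6 -43.8 -35. ] 103
side tool-frame x [-29.2 -22.6 -11.1] y [-32.8 -19.5  -7.3] z [-48.4 -43.3 -34.8] 29
clock 4.3 tcp [ 523.5 -251.4  146.9] rot [-1.7989e+02  8.0000e-02  3.4410e+01] w 39.67553877904701 F [-0.3  0.1 -2.5]
xyz cm [ 24.47 -20.68  -0.2 ] rot [-1.300e-01  2.000e-02 -5.199e+01]
hole top [291.90419162 179.25748503] [ 12  12  20  16 167] [608.2  57.3  52. ]
hole side [275.46666667 212.98666667] [19 13 17 12 75] [608.6  55.6  52. ]
```

Gripped: width 39.7 mm, and the weight reads about 2 N. The module's centre is about 1 mm behind the TCP along tool x, and the shoulder is 8.5 mm below the TCP. I'll move short of the socket so the wrist camera looks down on it.

Call:
arm_command([
  {"rotation":[0,0,-4],"xyz":[1,-0.7,0],"grip":3},
  {"rotation":[0,0,-11],"xyz":[3,-2.2,0],"grip":3},
  {"rotation":[0,0,-19],"xyz":[6.5,-4.9,0],"grip":3},
  {"rotation":[0,0,-27],"xyz":[10,-7.5,0],"grip":3},
  {"rotation":[0,0,-35],"xyz":[13.5,-10.2,0],"grip":3},
  {"rotation":[0,0,-43],"xyz":[16.5,-12.5,0],"grip":3},
  {"rotation":[0,0,-49],"xyz":[19,-14.3,0],"grip":3},
  {"rotation":[0,0,-52],"xyz":[19.9,-15,0],"grip":3},
  {"rotation":[0,0,-52],"xyz":[19.9,-15,0],"grip":3},
  {"rotation":[0,0,-52],"xyz":[19.9,-15,0],"grip":3},
])

```text
clock: 5.55
tcp_pos: [603.2, -17.7, 147.7]
tool_rot: [-179.9, 0.1, 86.3]
force: [-0.6, -0.0, -2.0]
grip_width: 40.0
grip_force: 30.0
```

Call:
arm_command([
  {"rotation":[0,0,0],"xyz":[0,0,0],"grip":3},
  {"rotation":[0,0,0],"xyz":[0,0,0],"grip":3},
])

```text
clock: 5.8
tcp_pos: [603.6, -16.5, 148.0]
tool_rot: [-180.0, 0.0, 86.3]
force: [0.2, 0.2, -1.9]
grip_width: 39.6
grip_force: 30.0
```

```bash
python3 go.py 603 -15 149 86.4
python3 - <<'E'
from m import *
im,d,K,T=grab('wrist'); cv2.imwrite('pics/w2.png',im[...,::-1]); P=cloud(d,K,T)
m=hsvm(im,*cols['red']); m=cv2.bitwise_or(m,hsvm(im,(176,180,80),(180,255,255)))
k,lab,st,ce=cv2.connectedComponentsWithStats(m); i=np.argmax(st[1:,4])+1
q=P[(lab==i)&(d>0)]; zt=np.median(q[:,2]); t=q[abs(q[:,2]-zt)<3]; r=cv2.minAreaRect(np.float32(t[:,:2])); print('red',st[i],zt,np.round(r[0],1),np.round(r[1],1),r[2])
x,y,w,h,_=st[i]
k2,l2,s2,c2=cv2.connectedComponentsWithStats(255-(lab==i).astype(np.uint8)*255)
for j in range(1,k2):
    if 100<s2[j,4]<8000 and x<c2[j][0]<x+w and y<c2[j][1]<y+h:
        c=np.argwhere(l2==j)[:,::-1]; g=np.array([ray(u,v,52,K,T) for u,v in c]); rr=cv2.minAreaRect(np.float32(g[:,:2])); print('hole',s2[j],np.round(rr[0],1),np.round(rr[1],1),rr[2])
E
```

```text
clock 5.8 tcp [603.6 -16.5 148. ] rot [-1.800e+02  3.000e-02  8.632e+01] w 39.63279230861167 F [ 0.2  0.2 -1.9]
xyz cm [ 0.14 -0.07 -0.1 ] rot [-0.    0.03 -0.08]
red [ 269   41  102  110 5297] 51.81439405986126 [607.7  57.1] [78.8 74.5] 86.09556579589844
```

View pics/w2.png

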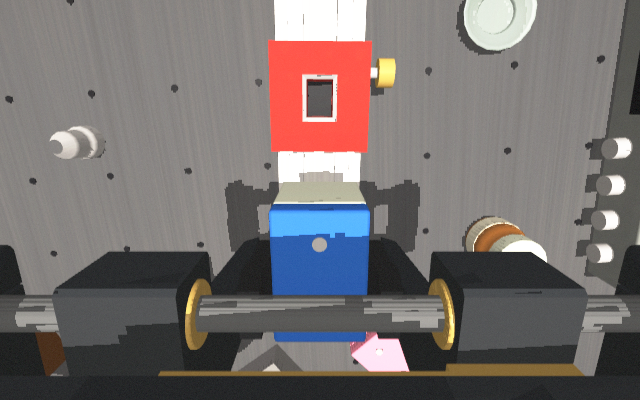

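The wrist view shows the red carriage spanning (269-371, 41-151), with the socket mouth at about (320,98) and the blue module below at (320,250), aligned with the rail. Refining the socket with a better mask.

```bash
python3 - <<'E'
from m import *
im,d,K,T=load('wrist'); P=cloud(d,K,T)
a=im[36:156,262:378].astype(int); m=((a[...,0]>120)&(a[...,1]<90)).astype(np.uint8)
def rect(mask,z,tag):
    c=max(cv2.findContours(mask,cv2.RETR_EXTERNAL,cv2.CHAIN_APPROX_NONE)[0],key=cv2.contourArea)[:,0]+[262,36]
    g=np.float32([ray(u,v,z,K,T)[:2] for u,v in c]); r=cv2.minAreaRect(g); print(tag,len(c),np.round(r[0],1),np.round(r[1],1),round(r[2],2))
rect(m,52,'carriage')
hole=np.zeros_like(m); hole[30:95,30:85]=1-m[30:95,30:85]; rect(hole,52,'mouth')
dark=np.zeros_like(m); dark[30:95,30:85]=(a.sum(2)<200)[30:95,30:85]; rect(dark,49,'inner')
print('mouth rim z',np.median(P[36:156,262:378][m>0][:,2]))
print(im[60,290],im[98,320],im[76,320],im[98,305])
# white rail edges: direction
w=(im.min(2)>190); L=[];Rr=[]
for v in list(range(2,36))+list(range(155,178)):
    u=np.where(w[v,260:385])[0]
    if len(u)>40: L.append(ray(260+u[0],v,15,K,T)[:2]); Rr.append(ray(260+u[-1],v,15,K,T)[:2])
for e in(L,Rr):
    vx,vy,x0,y0=cv2.fitLine(np.float32(e),cv2.DIST_HUBER,0,.01,.01).ravel(); print('edge',np.degrees(np.arctan(vy/vx)),x0,y0)
# same, from first top view at z 15
i1=cv2.imread('pics/top1.png')[...,::-1]; _,_,K,T=load('top')
mm=(i1.min(2)>170).astype(np.uint8); mm[:155]=0;mm[205:]=0;mm[:,:200]=0;mm[:,345:]=0
c=cv2.findContours(mm,cv2.RETR_EXTERNAL,cv2.CHAIN_APPROX_NONE)[0]; g=np.float32([ray(u,v,15,K,T)[:2] for q in c for u,v in q[:,0]]); r=cv2.minAreaRect(g); print('rail top',np.round(r[0],1),np.round(r[1],1),r[2])
E
python3 hand.py
```

```text
carriage 426 [608.   56.9] [78.9 74.9] 85.74
mouth 204 [610.6  56.6] [36.8 33.2] 83.15
inner 82 [608.5  64.8] [10.  18.9] 86.36
mouth rim z 51.815010312636105
[255  88  77] [95 91 90] [186 179 172] [248 245 240]
edge 85.82968 574.08 96.66005
edge 85.837456 646.0773 81.79137
rail top [616.6 107.2] [357.7  82.8] 85.89250183105469
wrist tool-frame x [-7.4  7.8 28.9] y [-19.9  -0.1  19.1] z [-47.9 -46.4 -37.6] 6614
wrist tool-frame x [-30.9 -28.2 -25.7] y [-19.5  -0.5  19. ] z [-47.8 -46.6 -45.3] 800
side tool-frame x [-27.6  11.8  31.7] y [-20.1   1.7  20.5] z [-47.7 -45.  -36.1] 252
```

```bash
python3 go.py 608.4 58.2 95 85.85
```

```text
clock 6.0 tcp [603.7 -15.7 148.1] rot [1.7999e+02 1.0000e-02 8.6390e+01] w 39.62455119374516 F [ 0.  -0.4 -1.8]
xyz cm [ 7.4 -0.   5.3] rot [0.01 0.01 0.54]
```

Call:
arm_command([
  {"rotation":[0,0,0.2],"xyz":[1.5,0,0],"grip":3},
  {"rotation":[0,0,0.5],"xyz":[4,0,0.5],"grip":3},
  {"rotation":[0,0,0.5],"xyz":[6.3,0,2],"grip":3},
  {"rotation":[0,0,0.5],"xyz":[7.4,0,4],"grip":3},
  {"rotation":[0,0,0.5],"xyz":[7.4,0,5.3],"grip":3},
  {"rotation":[0,0,0.5],"xyz":[7.4,0,5.3],"grip":3},
  {"rotation":[0,0,0.5],"xyz":[7.4,0,5.3],"grip":3},
  {"rotation":[0,0,0.5],"xyz":[7.4,0,5.3],"grip":3},
])

```text
clock: 7.0
tcp_pos: [609.0, 57.7, 95.6]
tool_rot: [179.9, 0.0, 85.8]
force: [-0.6, 0.6, -1.7]
grip_width: 39.5
grip_force: 30.0
```

```bash
python3 go.py 608.4 58.2 60.5 85.85
```

```text
clock 7.0 tcp [609.   57.7  95.6] rot [179.93   0.    85.84] w 39.543025036652374 F [-0.6  0.6 -1.7]
xyz cm [ 0.05 -0.06  3.51] rot [ 0.07  0.   -0.01]
```

Call:
arm_command([
  {"rotation":[0,0,0],"xyz":[0.05,-0.05,0.6],"grip":3},
  {"rotation":[0,0,0],"xyz":[0.05,-0.05,1.2],"grip":3},
  {"rotation":[0,0,0],"xyz":[0.05,-0.05,1.6],"grip":3},
  {"rotation":[0,0,0],"xyz":[0.05,-0.05,2.0],"grip":3},
  {"rotation":[0,0,0],"xyz":[0.05,-0.05,2.2],"grip":3},
  {"rotation":[0,0,0],"xyz":[0.05,-0.05,2.2],"grip":3},
])

```text
clock: 7.75
tcp_pos: [607.8, 58.9, 72.9]
tool_rot: [-180.0, 0.0, 85.9]
force: [0.3, 0.1, -1.3]
grip_width: 39.4
grip_force: 30.0
```

Call:
arm_command([
  {"rotation":[0,0,0],"xyz":[0,0,0.4],"grip":3},
  {"rotation":[0,0,0],"xyz":[0,0,0.8],"grip":3},
  {"rotation":[0,0,0],"xyz":[0,0,1.1],"grip":3},
  {"rotation":[0,0,0],"xyz":[0,0,1.3],"grip":3},
  {"rotation":[0,0,0],"xyz":[0,0,1.4],"grip":3},
  {"rotation":[0,0,0],"xyz":[0,0,1.4],"grip":3},
])

```text
clock: 8.5
tcp_pos: [607.8, 59.0, 60.2]
tool_rot: [180.0, 0.0, 85.9]
force: [-3.1, -0.2, 7.2]
grip_width: 39.8
grip_force: 30.0
```

```bash
python3 go.py 608.4 58.2 60.5 85.85
python3 - <<'E'
from m import *
im,d,K,T=grab('side'); cv2.imwrite('pics/s2.png',cv2.resize(im[120:320,180:400],(660,600),interpolation=cv2.INTER_CUBIC)[...,::-1])
E
```

```text
clock 8.5 tcp [607.8  59.   60.2] rot [1.7999e+02 2.0000e-02 8.5900e+01] w 39.779117127355896 F [-3.1 -0.2  7.2]
xyz cm [-0.08  0.06 -0.03] rot [0.01 0.02 0.05]
```

View pics/s2.png

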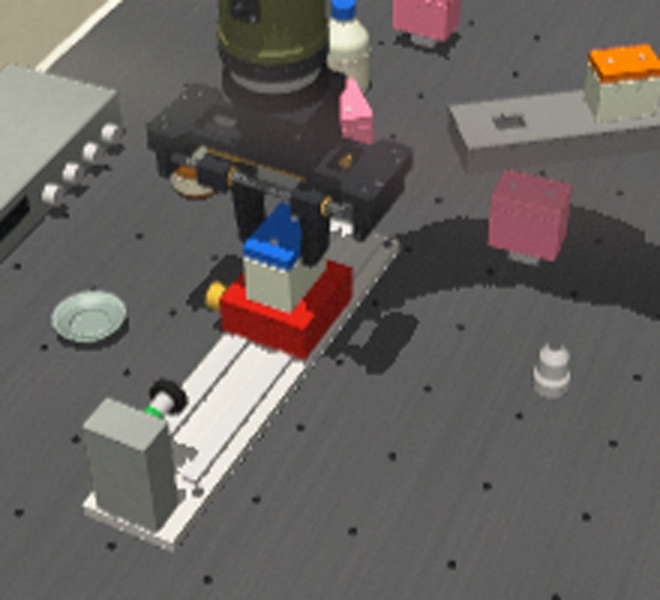

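Plugged home: the shoulder sits flush on the red carriage at (290,295) in the crop, TCP z is 60.2 as predicted with 9 N down-contact, and the spare is untouched at (625,80). The stop with its full green band is at (160,400). I'll slide about 110 of the estimated 132 mm to contact.

Call:
arm_command([
  {"rotation":[0,0,0],"xyz":[0.4,-0.04,-0.02],"grip":3},
  {"rotation":[0,0,0],"xyz":[1.3,-0.04,-0.03],"grip":3},
  {"rotation":[0,0,0],"xyz":[2.8,-0.04,-0.03],"grip":3},
  {"rotation":[0,0,0],"xyz":[4.3,-0.04,-0.03],"grip":3},
  {"rotation":[0,0,0],"xyz":[5.8,-0.04,-0.03],"grip":3},
  {"rotation":[0,0,0],"xyz":[7.3,-0.04,-0.03],"grip":3},
  {"rotation":[0,0,0],"xyz":[8.8,-0.04,-0.03],"grip":3},
  {"rotation":[0,0,0],"xyz":[10,-0.04,-0.03],"grip":3},
  {"rotation":[0,0,0],"xyz":[10.8,-0.04,-0.03],"grip":3},
  {"rotation":[0,0,0],"xyz":[11,-0.04,-0.03],"grip":3},
])

```text
clock: 9.8
tcp_pos: [615.8, 169.9, 60.3]
tool_rot: [179.9, -0.1, 85.9]
force: [-0.6, -1.2, 6.6]
grip_width: 40.1
grip_force: 30.0
```

Call:
arm_command([
  {"rotation":[0,0,0],"xyz":[0,0,0],"grip":3},
  {"rotation":[0,0,0],"xyz":[0,0,0],"grip":3},
])

```text
clock: 10.05
tcp_pos: [615.8, 169.8, 60.3]
tool_rot: [179.9, -0.1, 85.9]
force: [-2.3, 1.3, 6.0]
grip_width: 39.8
grip_force: 30.0
```

```bash
python3 go.py 617.6 200.6 60 85.85
python3 - <<'E'
from m import *
im,d,K,T=grab('wrist'); cv2.imwrite('pics/w3.png',im[...,::-1])
im,d,K,T=grab('side'); cv2.imwrite('pics/s3.png',cv2.resize(im[200:310,190:310],(720,600),interpolation=cv2.INTER_CUBIC)[...,::-1][:600,:720])
E
```

```text
clock 10.05 tcp [615.8 169.8  60.3] rot [ 1.7993e+02 -1.0000e-01  8.5930e+01] w 39.84964063275126 F [-2.3  1.3  6. ]
xyz cm [ 3.08 -0.03  0.04] rot [ 0.07 -0.1   0.08]
```

View pics/w3.png

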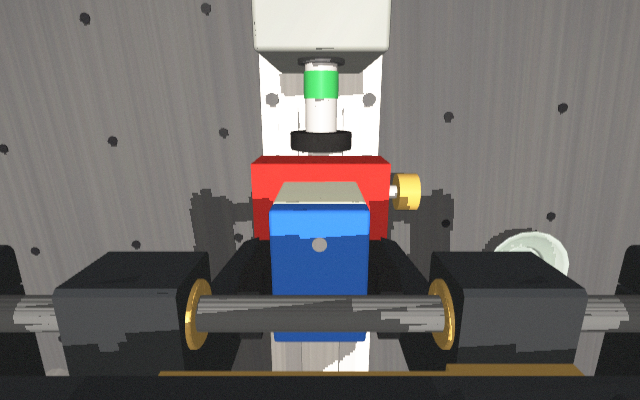

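The wrist view shows the pad at (320,141), the full green band at (320,84) and a gap of about 20 mm to the module's face. I'll approach slowly.

Call:
arm_command([
  {"rotation":[0,0,0],"xyz":[0.3,-0.02,0],"grip":3},
  {"rotation":[0,0,0],"xyz":[0.7,-0.02,0],"grip":3},
  {"rotation":[0,0,0],"xyz":[1.1,-0.02,0],"grip":3},
  {"rotation":[0,0,0],"xyz":[1.5,-0.02,0],"grip":3},
  {"rotation":[0,0,0],"xyz":[1.8,-0.02,0],"grip":3},
  {"rotation":[0,0,0],"xyz":[2.1,-0.02,0],"grip":3},
  {"rotation":[0,0,0],"xyz":[2.3,-0.02,0],"grip":3},
  {"rotation":[0,0,0],"xyz":[2.5,-0.02,0],"grip":3},
  {"rotation":[0,0,0],"xyz":[2.5,-0.02,0],"grip":3},
  {"rotation":[0,0,0],"xyz":[2.5,-0.02,0],"grip":3},
])

```text
clock: 11.4
tcp_pos: [617.3, 191.9, 60.3]
tool_rot: [180.0, 0.1, 85.9]
force: [-1.2, -2.8, 7.6]
grip_width: 39.8
grip_force: 30.0
```

```bash
cat > st.py <<'E'
from m import *
o=robot.get_obs(); p=o['tcp_pos']
im,d,K,T=grab('wrist'); g=hsvm(im,(50,120,60),(75,255,255)); k,lab,st,ce=cv2.connectedComponentsWithStats(g)
F=[]
for _ in range(4): F.append(robot.get_obs()['force']); robot.get_image('wrist')
P=cloud(d,K,T); i=np.argmax(st[1:,4])+1; q=P[(lab==i)&(d>0)]
rx=np.array([.0724,.9974,0]); s=q@rx
# pad (black, z 64..92, ahead of module) positions along rail
a=(np.abs(P[...,2]-80)<18)&(im.max(2)<60)&(np.mgrid[:400,:640][0]<200)&(abs(np.mgrid[:400,:640][1]-320)<50)
sp=(P@rx)[a]
print('tcp',np.round(p,1),'F',np.round(np.mean(F,0),2),'green',st[i],'len along rail',np.percentile(s,[2,98]).round(1),'tcp s',round(float(np.dot(p,rx)),1),'pad',len(sp),np.percentile(sp,[5,95]).round(1) if len(sp) else '')
E
python3 st.py
```

```text
tcp [617.3 191.9  60.3] F [-1.73 -2.95  8.03] green [304 121  33  26 801] len along rail [287.6 297.6] tcp s 236.1 pad 971 [266.2 272.9]
```

Call:
arm_command([
  {"rotation":[0,0,0],"xyz":[0.2,0,0],"grip":3},
  {"rotation":[0,0,0],"xyz":[0.4,0,0],"grip":3},
  {"rotation":[0,0,0],"xyz":[0.6,0,0],"grip":3},
  {"rotation":[0,0,0],"xyz":[0.8,0,0],"grip":3},
  {"rotation":[0,0,0],"xyz":[0.8,0,0],"grip":3},
  {"rotation":[0,0,0],"xyz":[0.8,0,0],"grip":3},
  {"rotation":[0,0,0],"xyz":[0.8,0,0],"grip":3},
])

```text
clock: 12.52
tcp_pos: [617.7, 197.0, 60.3]
tool_rot: [-180.0, 0.4, 85.8]
force: [-3.6, -7.9, 11.2]
grip_width: 39.6
grip_force: 30.0
```

```bash
python3 st.py
```

```text
tcp [617.7 197.   60.3] F [-2.51 -7.43 10.55] green [304 131  33  16 470] len along rail [292.6 298.5] tcp s 241.2 pad 892 [271.4 278.1]
```

```bash
cat > side.py <<'E'
from m import *
rx=np.array([.0724,.9974,0])
for n in('side','top'):
    a=cv2.imread(f'pics/{n}1.png')[...,::-1]; b,_,K,T=grab(n)
    for tag,im in(('before',a),('now',b)):
        g=hsvm(im,(45,90,50),(80,255,255)); w=np.zeros_like(g)
        w[240:275,215:250]=1 if n=='side' else 0
        if n=='top': w[165:185,210:245]=1
        c=np.argwhere((g>0)&(w>0))[:,::-1]
        s=[ray(u,v,82,K,T)@rx for u,v in c]; print(n,tag,'green',len(c),np.round([min(s),np.mean(s),max(s)],1) if len(s) else '')
    cv2.imwrite(f'pics/{n}_cmp.png',np.hstack([cv2.resize(i[205:300,200:290],(400,422),interpolation=cv2.INTER_CUBIC) for i in(a,b)])[...,::-1]) if n=='side' else 0
E
python3 side.py
python3 - <<'E'
from m import *
# wrist: w3 picture (before contact), pose = present pose shifted by TCP difference
im,d,K,T=load('wrist'); o=robot.get_obs(); rx=np.array([.0724,.9974,0])
a=cv2.imread('pics/w3.png')[...,::-1]; Ta=T.copy(); Ta[:3,3]+=np.array([615.8,169.8,60.3])-np.array(o['tcp_pos'])
for tag,i,t in(('before',a,Ta),('now',im,T)):
    g=hsvm(i,(50,120,60),(75,255,255)); v=np.where((g[:,312:330]>0).sum(1)>9)[0]
    s=[ray(320,x,84,K,t)@rx for x in(v[-1]+.5,v[0]-.5)]; print(tag,'green rows',v[0],v[-1],np.round(s,1))
    blk=[v[-1]+1+np.where(i[v[-1]+1:200,315:326].max((1,2))<70)[0]]; b=blk[0]; print(' black rows',b[0],b[-1],'front/back s at z92',[round(float(ray(320,x,92,K,t)@rx),1) for x in(b[-1]+.5,b[0]-.5)])
E
```

```text
side before green 14 [284.6 287.5 290.2]
side now green 0 
top before green 17 [286.7 290.5 295.1]
top now green 0 
before green rows 71 97 [285.3 295.9]
 black rows 133 151 front/back s at z92 [263.9, 271.6]
now green rows 132 146 [292.2 298.6]
 black rows 180 198 front/back s at z92 [271.0, 279.3]
```

View pics/side_cmp.png

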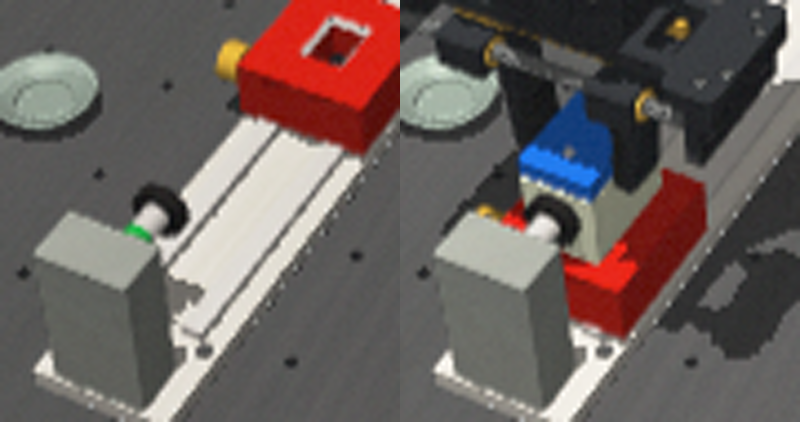

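The side comparison only shows the module against the pad, with the band hidden behind the post. The wrist measurements give about 7 mm in (band edge +6.9, pad +7.1), which matches 7.4 N. About 3 mm more is needed.

Call:
arm_command([
  {"rotation":[0,0,0],"xyz":[0.15,0,0],"grip":3},
  {"rotation":[0,0,0],"xyz":[0.3,0,0],"grip":3},
  {"rotation":[0,0,0],"xyz":[0.45,0,0],"grip":3},
  {"rotation":[0,0,0],"xyz":[0.45,0,0],"grip":3},
  {"rotation":[0,0,0],"xyz":[0.45,0,0],"grip":3},
  {"rotation":[0,0,0],"xyz":[0.45,0,0],"grip":3},
  {"rotation":[0,0,0],"xyz":[0.45,0,0],"grip":3},
  {"rotation":[0,0,0],"xyz":[0.45,0,0],"grip":3},
])

```text
clock: 13.88
tcp_pos: [617.8, 199.8, 60.3]
tool_rot: [-180.0, 0.5, 85.7]
force: [-3.3, -10.4, 12.7]
grip_width: 39.8
grip_force: 30.0
```

```bash
python3 st.py
python3 - <<'E'
from m import *
im,d,K,T=load('wrist'); rx=np.array([.0724,.9974,0])
g=hsvm(im,(50,120,60),(75,255,255)); v=np.where((g[:,312:330]>0).sum(1)>9)[0]
print('green',np.round([ray(320,x,84,K,T)@rx for x in(v[-1]+.5,v[0]-.5)],1))
print(np.round(robot.get_obs()['tool_rot'],2),robot.get_obs()['clock'])
cv2.imwrite('pics/w4.png',im[...,::-1])
E
```

```text
tcp [617.8 199.8  60.3] F [-3.44 -9.4  12.6 ] green [304 138  33   9 248] len along rail [295.3 298.4] tcp s 244.0 pad 875 [274.2 281. ]
green [295.  298.5]
[-179.96    0.52   85.73] 14.125
```

View pics/w4.png

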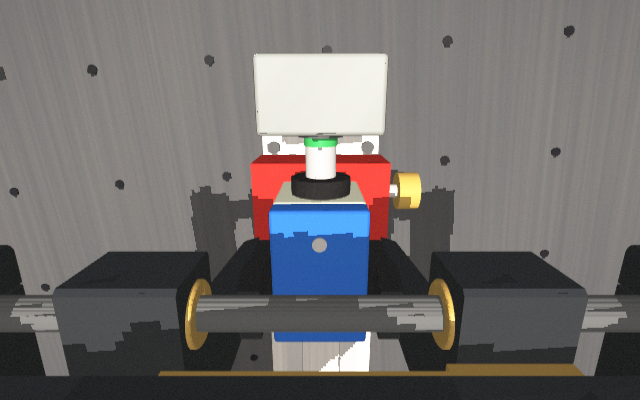

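The wrist view shows the pad pressed against the module at (320,186), with a strip of the green band still visible at (320,142). The band has moved 9.7 mm in and the wrist reads about 9.4–10.4 N, steady and still gripped.

```bash
python3 -c "
from workcell import robot
print(robot.hand_in())"
```

```text
the job is handed in; nothing more can be done
None
```

The blue-capped module is plugged home in the red carriage and held in the gripper against the stop's pad, about 10 mm in at roughly 10 N; the job was handed in at 14.1 s with the spare still in its slot.

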